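Size a gap gauge with setting blocks

ROBOT

A 6-joint arm with a two-finger parallel gripper is mounted at the origin on the work surface. World frame = base frame: x ahead of the robot, y to its left, z up, the work surface at z = 0. Lengths are in m, angles in degrees, forces in N, time in s.
With the tool pointing down it reaches from about 0.325 to 0.775 m from the base axis. Payload 9.3 kg.
Tool frame: the origin (TCP) lies on the mounting face of the last link; the fingertips stand 173 mm ahead of it and the grasp point (between the pads) lies 155 mm ahead of it; z points along the fingers, y is the line along which they close (so a half turn about z gives the same grasp; the last joint's range is limited). The gripper opens to 85 mm and grips with 20 to 120 N. Pads are 22 mm wide; open, the fingers measure 114 mm over their backs; the gripper's body (76 mm by 85 mm) begins 54 mm behind the grasp point. The pads swing forward as they close: fully open they stand 13 mm farther back than shut.
Start: joints at [-83.056, 14.817, 1.232, 76.415, 0, 81.257], TCP at [0.149, -0.53, 0.405] pointing down, gripper open.
Joint ranges: [-174.27, 174.27], [-52.1, 104.24], [-59.71, 78.15], [-110.17, 111.67], [-87.03, 83.33], [-180, 180]. Speed limits (degrees/s): [127.2, 127.2, 159.86, 180, 180, 180].

INTERFACE

Orientations are given as [roll, pitch, yaw] about the fixed x, y, z axes, in that order (R = Rz(yaw) Ry(pitch) Rx(roll)).
In Python, from cell import env, cams gives the robot as it stands.
- The arm moves only by the tool arm_command, never from a script. Its argument "plan" is one flat list of numbers, 6 for each row, row after row: the shift along the tool's x, y, z in mm, then the turn, a rotation vector about the tool's x, y, z in degrees. In form: [tx, ty, tz, rx, ry, rz, tx, ty, tz, rx, ry, rz, ...]. A call has 1 to 12 rows; each row shifts and turns the commanded pose from where the row before left it, along the tool's axes as they then stand; what a row does not reach is not made up. A row lasts 1/8 s, in which the tool goes at most 62.5 mm and 10.7 degrees, less where a joint would pass 70% of its speed; a pose out of reach is approached as far as the arm can. A call is refused whole if a number of a shift passes 62.5 or a number of a turn 10.7, either way. A call with a gripper value outside its range is refused whole. "jaw" is the finger opening in mm, from 0 to 85.4, set as the call begins (left out, the last holds). The fingers move at their own pace and stop on an object; "newtons" is the grip in N (left out, the last holds). Time passes only in rows, so rows that do not move let the fingers close. It gives the time, the measured TCP pose, the force, the opening and the grip force at its end, in the units of the state.
- env.sense(): the state, without advancing time (a new reading comes with each control period).
- cams.capture(name): name is "side" or "top"; returns a dict with "frame" (480x640x3 uint8, blue, green, red), "intrinsics" (3x3 intrinsics, pixels), "dist" ([k1, k2, p1, p2, k3] as OpenCV has them; the pictures are not rectified), "position" and "attitude" of the camera in the world. Camera axes: x right, y up, looking along -z (the intrinsics and any distortion apply to the point x, -y, -z); pixel columns grow to the right and rows downward; lengths in m; the calibration is good to about 2 mm. A picture is of the moment at which its call begins. There is no depth.
- env.finish_job(): hands the job in; it is judged then, once.
The state is a dict: "clock": time; "qpos": joint angles; "qvel": joint speeds; "tau": joint torques, N m; "position": TCP position; "ee_rot": TCP orientation; "contact_force": force on the tool from outside, world axes, zero at the start; "moment": the same for the moment, N m; "width": finger opening in m; "gripper_force": force on a finger pad.
Only numpy, scipy, OpenCV 4.12 (cv2) and the standard library are available. Lean on these libraries where they do the work, as an engineer would, in place of code of your own. Each camera call takes 0.05 s, during which the arm holds its last target. There are 200 camera calls.

TASK

Find the size of the gap gauge that stands nearest the robot, beside the loose setting blocks (not the two behind it at the far edge of the shelf): try the steel setting blocks in its upturned mouth, the thinnest first and then working up one size at a time, until one goes right down to the stop with hardly any side shake. Leave that block standing let go in the middle of the gap and stand the other two upright on the shelf, leaving everything else where it is.

Things in the scene. Friction and masses are not known exactly. Their poses are not given: they have to be found in the camera images.
- block_thin_mid (a point): centre (50 mm above the underside) of the thinnest of three loose steel setting blocks, plain plates with two dark holes: 16 mm thick (its y), 50 mm wide (x), 100 mm tall (z), about 0.45 kg, standing upright on the shelf. Only its top 52 mm stay clear of the gauge when fully in: grip it across its thickness, about 78 mm above its underside.
- block_middle_mid (a point): centre (50 mm above the underside) of the middle one of three loose steel setting blocks, plain plates with two dark holes: 22 mm thick (its y), 50 mm wide (x), 100 mm tall (z), about 0.6 kg, standing upright on the shelf. Only its top 52 mm stay clear of the gauge when fully in: grip it across its thickness, about 78 mm above its underside.
- block_thick_mid (a point): centre (50 mm above the underside) of the thickest of three loose steel setting blocks, plain plates with two dark holes: 28 mm thick (its y), 50 mm wide (x), 100 mm tall (z), about 0.76 kg, standing upright on the shelf. Only its top 52 mm stay clear of the gauge when fully in: grip it across its thickness, about 78 mm above its underside.
- gauge_a_mouth (a point): one of three outwardly alike gap gauges, any of which may be the one to check: that one is nearest the robot (x under 0.7), the others stand at the back. Grey C frame, mouth up, 124 mm wide (its y), 24 mm thick (x), fixed on an iron foot 100 x 124 mm; 118 mm high in all. This point: middle of the mouth, level with the jaw tops; y runs across the gap from jaw to jaw, z up.
- gauge_b_mouth (a point): the like point of the second gauge. In all three the jaws have steep lead-ins (8 mm high, 3.5 mm wide on each side), then flat faces 24 mm wide (x); a block lowered in centrally comes to rest on a flat back stop 48 mm below this point. A clamp screw head sticks out 42 mm to -x, low on the foot.
- gauge_c_mouth (a point): the like point of the third gauge. Gap widths are not told and differ between the gauges; each just fits one of the blocks: that one slides in with about 2 mm of side shake in all, a thinner one has 8 mm or more, a thicker one stays up on the lead-ins.
- ring_gauge: bystander: brass ring gauge lying flat, 120 mm outside, 80 mm bore, 26 mm high; origin under its centre
- caliper: bystander: steel outside caliper lying flat, about 180 mm long, 105 mm wide, 12 mm high; origin on the shelf at mid-length
- tally: bystander: dark bakelite tally block, 50 x 85 x 30 mm, with a small steel knob at one end; origin under its centre
- jug: bystander: white enamel jug, 115 mm across, 145 mm high, loop handle reaching 100 mm out along its +y; origin under its centre
- oil_can: bystander: copper oil can, 68 mm across, upright spout to 150 mm height; origin under its centre
- brush: bystander: cleaning brush lying flat, about 200 mm long; origin on its underside
Mind the look-alikes: they are no part of the job. Leave any green look-alike of the part that bears block_thick_mid alone.

How it is judged:
By the outcome, as a careful person would: the job done as asked, in the order asked, and still so for the second after the job is handed in, with the robot touching nothing.
It also fails if it takes over 72 s, if anything falls off the work surface, if the arm or the gripper's body presses on something with over 40 N, if the wrist force passes 120 N, or if a joint passes its speed limit or range.

## Working session

There is one attempt and no reset: what is moved stays moved. The work goes in short steps, Python scripts to look and compute and a tool call to move; the robot and the scene stay as the last step left them, time stands still between calls to the robot, and variables do not carry over. Pictures are saved under pics/ and viewed, at most 10 in all, crops included, and the job is handed in when it is done.

Besides the shell and the picture viewer there is one more tool, called after "Request:" by a JSON object that holds its "method" and its "body", one argument or row to a line. arm_command: Moves the arm, as the interface text tells. Its arguments: {"type":"object","properties":{"plan":{"type":"array","items":{"type":"number"}},"jaw":{"type":"number"},"newtons":{"type":"number"}},"required":["plan"]}

```bash
mkdir -p pics; ls; python3 - <<'E'
from cell import env,cams
import cv2,pickle
for n in("top","side"):
    c=cams.capture(n); cv2.imwrite(f"pics/{n}0.png",c["frame"]); pickle.dump(c,open(f"{n}.pkl","wb"))
    print(n,c["intrinsics"],c["dist"],c["position"],c["attitude"])
print(env.sense())
E
```

```text
pics
top [[587.74652231   0.         321.00239154]
 [  0.         587.74652231 233.90109789]
 [  0.           0.           1.        ]] [-0.19889898  0.          0.          0.          0.        ] [4.03092323e-01 6.47111879e-04 1.64865692e+00] [  4.61098977   0.11509384 -89.84119469]
side [[460.79443923   0.         316.22777747]
 [  0.         460.79443923 237.89141875]
 [  0.           0.           1.        ]] [-0.07869636  0.          0.          0.          0.        ] [0.29321682 0.69614469 0.7085288 ] [  51.15886683    1.18439983 -161.10737241]
{'clock': 0.1, 'qpos': array([-8.30559104e+01,  1.48488470e+01,  1.19590871e+00,  7.64142340e+01,
        1.56317936e-03,  8.12581837e+01]), 'qvel': array([-0.04696335, -0.14735248,  0.01054446, -0.0181297 ,  0.02274615,
        0.09946882]), 'tau': array([ 2.27233111e-03, -5.56695092e+01,  3.45070231e+01,  1.16563556e-02,
       -2.23750471e-04,  2.87440983e-06]), 'position': array([ 0.14870987, -0.52948982,  0.40412644]), 'ee_rot': array([-1.79933846e+02, -1.17540009e-02,  1.56858982e+01]), 'contact_force': array([-0.35946589, -0.125224  ,  0.0301903 ]), 'moment': array([-0.00067304, -0.0163275 ,  0.01527682]), 'gripper_force': 0.0, 'width': 0.08574663235647476}
```

View pics/top0.png

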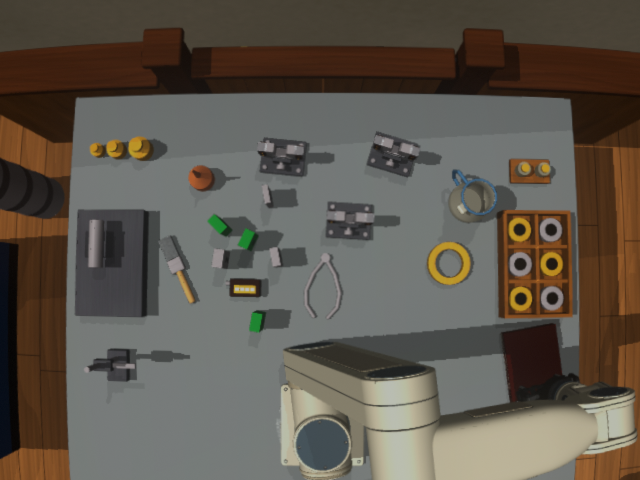

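View pics/side0.png

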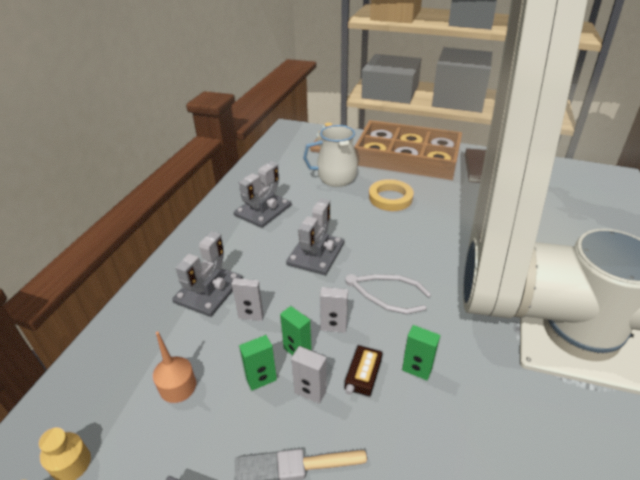

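The top view shows the steel blocks at about (267,195), (220,258) and (276,257). The green look-alikes are at (218,225), (247,239) and (257,321). The gauges are at (350,220), which is nearest, and at (283,155) and (394,152) at the back. Next come enlarged crops.

```bash
cat > h.py <<'E'
import numpy as np,cv2
from scipy.spatial.transform import Rotation as Ro
def ext(c):
    R=Ro.from_euler('xyz',c["attitude"],degrees=True).as_matrix(); return R,np.array(c["position"])
F=np.diag([1,-1,-1.])
def proj(c,P):
    R,p=ext(c); q=(np.atleast_2d(P)-p)@R@F
    return cv2.projectPoints(q,np.zeros(3),np.zeros(3),c["intrinsics"],np.array(c["dist"]))[0][:,0]
def ray(c,uv):
    R,p=ext(c); n=cv2.undistortPoints(np.array(uv,float).reshape(-1,1,2),c["intrinsics"],np.array(c["dist"]))[:,0]
    return np.c_[n,np.ones(len(n))]@F@R.T,p
def plane(c,uv,z):
    d,p=ray(c,uv); return p+d*((z-p[2])/d[:,2])[:,None]
def crop(c,x,y,w,h,s,name):
    cv2.imwrite(name,cv2.resize(c["frame"][y:y+h,x:x+w],None,fx=s,fy=s,interpolation=cv2.INTER_CUBIC))
def boxpts(x,y,z0,t,yaw,w=.05,h=.1):
    R=Ro.from_euler('z',yaw,degrees=True).as_matrix()
    return np.array([[sx*w/2,sy*t/2,zz] for zz in(0,h) for sx,sy in((-1,-1),(-1,1),(1,1),(1,-1))])@R.T+[x,y,z0]
E
python3 - <<'E'
from h import *; import pickle
t=pickle.load(open('top.pkl','rb'));s=pickle.load(open('side.pkl','rb'))
crop(t,205,170,180,120,4.44,'pics/tc.png'); crop(s,220,195,160,120*1,5,'pics/sx.png')
crop(s,220,190,140,215,2.78,'pics/sc.png')
E
```

```text
(no output)
```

View pics/tc.png

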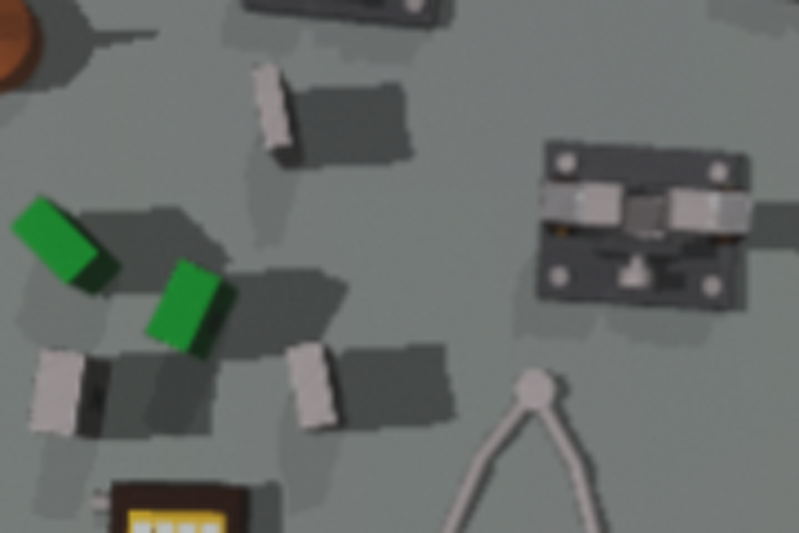

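View pics/sc.png

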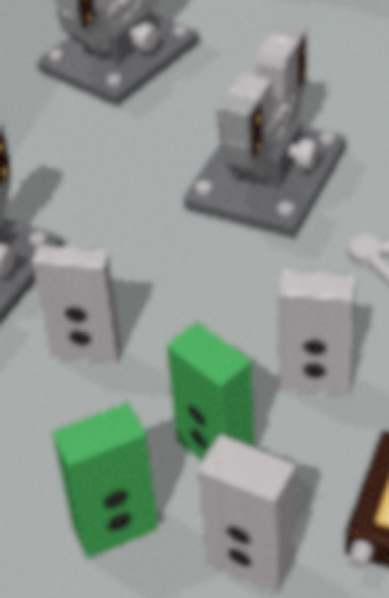

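```bash
python3 - <<'E'
from h import *; import pickle
t=pickle.load(open('top.pkl','rb'));s=pickle.load(open('side.pkl','rb'))
T=lambda a:np.array(a)/4.444+[205,170]-.4
S=lambda a:np.array(a)/2.78+[220,190]-.4
B=dict(thin=([(252,66),(277,62),(293,146),(268,150)],[(36,253),(42,263),(109,266),(106,251)]),
 mid=([(286,347),(324,341),(338,425),(301,430)],[(279,293),(283,272),(354,276),(354,300)]),
 thick=([(38,349),(86,349),(79,434),(29,432)],[(200,470),(220,437),(297,463),(278,500)]))
for k,(a,b) in B.items():
    p=plane(t,T(a),.1); c=p.mean(0); e=p[0]+p[1]-p[2]-p[3]
    print(k,c.round(4),'yaw',np.degrees(np.arctan2(e[1],e[0])).round(1),'w,t',np.linalg.norm(e)/2,np.linalg.norm(p[0]+p[3]-p[1]-p[2])/2, 'side',plane(s,S(b),.1).mean(0).round(4))
a=[(544,182),(622,183),(670,187),(750,190),(750,235),(670,232),(622,227),(544,222)]
p=plane(t,T(a),.118); print(p.round(4)); c=p.mean(0); e=p[[0,1,6,7]].mean(0)-p[[2,3,4,5]].mean(0)
print('gauge',c.round(4),np.degrees(np.arctan2(-e[0],e[1])))
f=[(546,141),(749,154),(746,309),(537,300)]  # foot approx z .02
p=plane(t,T(f),.02);print(p.round(3),p.mean(0))
print('holes side: proj check base mouth',proj(s,[c]), (proj(s,[c])-[220,190])*2.78)
E
```

```text
thin [0.6358 0.1513 0.1   ] yaw 11.4 w,t 0.051968250231275666 0.01521786667991536 side [0.6334 0.1523 0.1   ]
mid [0.4681 0.1257 0.1   ] yaw 10.3 w,t 0.05041956754302586 0.022560398138617824 side [0.4676 0.1258 0.1   ]
thick [0.4642 0.2782 0.1   ] yaw -4.7 w,t 0.0503809571021231 0.029648094960265572 side [0.4621 0.2775 0.1   ]
[[ 0.588  -0.0115  0.118 ]
 [ 0.5875 -0.0576  0.118 ]
 [ 0.5852 -0.0859  0.118 ]
 [ 0.5836 -0.1332  0.118 ]
 [ 0.5569 -0.1331  0.118 ]
 [ 0.5585 -0.0858  0.118 ]
 [ 0.5614 -0.0575  0.118 ]
 [ 0.5643 -0.0116  0.118 ]]
gauge [ 0.5732 -0.072   0.118 ] -3.216602431253045
[[ 0.626 -0.014  0.02 ]
 [ 0.618 -0.141  0.02 ]
 [ 0.52  -0.139  0.02 ]
 [ 0.526 -0.008  0.02 ]] [ 0.57238464 -0.0754521   0.02      ]
holes side: proj check base mouth [[314.42052253 213.85279509]] [[262.48905262  66.31077034]]
```

```bash
cat > plan.py <<'E'
import numpy as np
def plan(start,wps):
    """start/wps: x,y,z (m), psi (deg) [, rows]; prints tool-frame rows"""
    p=np.array(start[:3])*1e3; a=start[3]
    for w in wps:
        n=w[4]; g=np.array(w[:3])*1e3; out=[]
        for i in range(n):
            d=(g-p)/(n-i); r=-round((w[3]-a)/(n-i),1); c,s=np.cos(np.radians(a)),np.sin(np.radians(a))
            t=np.round([c*d[0]+s*d[1],s*d[0]-c*d[1],-d[2]],1)
            p=p+[c*t[0]+s*t[1],s*t[0]-c*t[1],-t[2]]; a-=r
            out.append([*map(float,t),0,0,r])
        for k in range(0,n,12): print(str([v for o in out[k:k+12] for v in o]).replace(' ','').replace('.0,',','))
        print('  ->',p.round(1),round(a,2))
E
python3 -c "
from plan import *
plan((.149,-.53,.405,15.69),[(.635,.152,.36,191.4,24),(.635,.152,.233,191.4,8)])"
```

```text
[27.2,-21.9,1.9,0,0,-7.3,29.7,-18.2,1.9,0,0,-7.3,31.8,-14.3,1.9,0,0,-7.3,33.4,-10.2,1.9,0,0,-7.3,34.4,-5.8,1.9,0,0,-7.3,34.9,-1.4,1.9,0,0,-7.3,34.8,3,1.9,0,0,-7.3,34.1,7.4,1.9,0,0,-7.3,32.9,11.7,1.9,0,0,-7.3,31.1,15.8,1.9,0,0,-7.3,28.9,19.6,1.9,0,0,-7.3,26.1,23.1,1.9,0,0,-7.3]
[23,26.2,1.9,0,0,-7.3,19.5,28.9,1.8,0,0,-7.3,15.6,31.2,1.9,0,0,-7.4,11.5,32.9,1.8,0,0,-7.3,7.2,34.1,1.9,0,0,-7.4,2.8,34.8,1.8,0,0,-7.3,-1.7,34.9,1.9,0,0,-7.4,-6.2,34.4,1.8,0,0,-7.3,-10.5,33.3,1.9,0,0,-7.4,-14.6,31.7,1.8,0,0,-7.3,-18.6,29.5,1.9,0,0,-7.4,-22.2,26.9,1.8,0,0,-7.3]
  -> [635. 152. 360.] 191.39
[0,0,15.9,0,0,-0,0,0,15.9,0,0,-0,0,0,15.9,0,0,-0,0,0,15.9,0,0,-0,0,0,15.9,0,0,-0,0,0,15.8,0,0,-0,0,0,15.9,0,0,-0,0,0,15.8,0,0,-0.0]
  -> [635. 152. 233.] 191.39
```

Request:
{"method": "arm_command", "body": {
  "plan": [27.2, -21.9, 1.9, 0, 0, -7.3, 29.7, -18.2, 1.9, 0, 0, -7.3, 31.8, -14.3, 1.9, 0, 0, -7.3, 33.4, -10.2, 1.9, 0, 0, -7.3, 34.4, -5.8, 1.9, 0, 0, -7.3, 34.9, -1.4, 1.9, 0, 0, -7.3, 34.8, 3, 1.9, 0, 0, -7.3, 34.1, 7.4, 1.9, 0, 0, -7.3, 32.9, 11.7, 1.9, 0, 0, -7.3, 31.1, 15.8, 1.9, 0, 0, -7.3, 28.9, 19.6, 1.9, 0, 0, -7.3, 26.1, 23.1, 1.9, 0, 0, -7.3],
  "jaw": 50,
  "newtons": 50
}}

```text
clock: 1.6
position: [0.3923, -0.1875, 0.3816]
ee_rot: [-180.0, -0.0, 103.5]
contact_force: [1.2, -0.3, 0.1]
width: 0.0499
gripper_force: 0.0
```

Request:
{"method": "arm_command", "body": {
  "plan": [23, 26.2, 1.9, 0, 0, -7.3, 19.5, 28.9, 1.8, 0, 0, -7.3, 15.6, 31.2, 1.9, 0, 0, -7.4, 11.5, 32.9, 1.8, 0, 0, -7.3, 7.2, 34.1, 1.9, 0, 0, -7.4, 2.8, 34.8, 1.8, 0, 0, -7.3, -1.7, 34.9, 1.9, 0, 0, -7.4, -6.2, 34.4, 1.8, 0, 0, -7.3, -10.5, 33.3, 1.9, 0, 0, -7.4, -14.6, 31.7, 1.8, 0, 0, -7.3, -18.6, 29.5, 1.9, 0, 0, -7.4, -22.2, 26.9, 1.8, 0, 0, -7.3]
}}

```text
clock: 3.1
position: [0.6353, 0.1534, 0.3591]
ee_rot: [180.0, -0.0, -168.4]
contact_force: [-0.2, 0.2, 0.6]
width: 0.0499
gripper_force: 0.0
```

Request:
{"method": "arm_command", "body": {
  "plan": [0, 0, 0, 0, 0, 0, 0, 0, 0, 0, 0, 0, 0, 0, 0, 0, 0, 0]
}}

```text
clock: 3.48
position: [0.6344, 0.1517, 0.3599]
ee_rot: [-180.0, -0.0, -168.7]
contact_force: [-0.1, 1.1, -0.3]
width: 0.0499
gripper_force: 0.0
```

Request:
{"method": "arm_command", "body": {
  "plan": [0, 0, 16, 0, 0, 0, 0, 0, 16, 0, 0, 0, 0, 0, 16, 0, 0, 0, 0, 0, 16, 0, 0, 0, 0, 0, 16, 0, 0, 0, 0, 0, 16, 0, 0, 0, 0, 0, 16, 0, 0, 0, 0, 0, 15, 0, 0, 0, 0, 0, 0, 0, 0, 0, 0, 0, 0, 0, 0, 0]
}}

```text
clock: 4.72
position: [0.635, 0.1525, 0.2331]
ee_rot: [-180.0, 0.0, -168.6]
contact_force: [-0.3, 0.4, 0.7]
width: 0.05
gripper_force: 0.0
```

Request:
{"method": "arm_command", "body": {
  "plan": [0, 0, 0, 0, 0, 0, 0, 0, 0, 0, 0, 0, 0, 0, 0, 0, 0, 0, 0, 0, 0, 0, 0, 0, 0, 0, 0, 0, 0, 0],
  "jaw": 0
}}

```text
clock: 5.35
position: [0.635, 0.1524, 0.2333]
ee_rot: [-180.0, 0.1, -168.6]
contact_force: [0.3, -0.5, 5.9]
width: 0.0153
gripper_force: 49.8
```

```bash
python3 -c "
from plan import *
plan((.635,.152,.233,191.4),[(.635,.152,.375,191.4,6),(.573,-.072,.375,176.8,12)])"
```

```text
[-0,0,-23.7,0,0,-0,-0,0,-23.7,0,0,-0,-0,0,-23.7,0,0,-0,-0,0,-23.6,0,0,-0,-0,0,-23.7,0,0,-0,-0,0,-23.6,0,0,-0.0]
  -> [635. 152. 375.] 191.4
[8.8,-17.3,-0,0,0,1.2,8.4,-17.5,-0,0,0,1.2,8,-17.6,-0,0,0,1.2,7.6,-17.8,-0,0,0,1.2,7.3,-17.9,-0,0,0,1.2,6.9,-18.1,-0,0,0,1.2,6.5,-18.2,-0,0,0,1.2,6.1,-18.4,-0,0,0,1.2,5.8,-18.5,-0,0,0,1.3,5.3,-18.6,-0,0,0,1.2,5,-18.7,-0,0,0,1.3,4.5,-18.9,-0,0,0,1.2]
  -> [573. -72. 375.] 176.8
```

Request:
{"method": "arm_command", "body": {
  "plan": [0, 0, -23.7, 0, 0, 0, 0, 0, -23.7, 0, 0, 0, 0, 0, -23.7, 0, 0, 0, 0, 0, -23.7, 0, 0, 0, 0, 0, -23.6, 0, 0, 0, 0, 0, -23.6, 0, 0, 0]
}}

```text
clock: 6.1
position: [0.6345, 0.1525, 0.3743]
ee_rot: [180.0, -0.1, -168.6]
contact_force: [-0.8, 0.8, -4.7]
width: 0.0155
gripper_force: 49.1
```

Request:
{"method": "arm_command", "body": {
  "plan": [8.8, -17.3, 0, 0, 0, 1.2, 8.4, -17.5, 0, 0, 0, 1.2, 8, -17.6, 0, 0, 0, 1.2, 7.6, -17.8, 0, 0, 0, 1.2, 7.3, -17.9, 0, 0, 0, 1.2, 6.9, -18.1, 0, 0, 0, 1.2, 6.5, -18.2, 0, 0, 0, 1.2, 6.1, -18.4, 0, 0, 0, 1.2, 5.8, -18.5, 0, 0, 0, 1.3, 5.3, -18.6, 0, 0, 0, 1.2, 5, -18.7, 0, 0, 0, 1.3, 4.5, -18.9, 0, 0, 0, 1.2]
}}

```text
clock: 7.6
position: [0.5724, -0.0728, 0.3747]
ee_rot: [180.0, 0.0, 176.7]
contact_force: [1.2, 0.1, -4.2]
width: 0.0153
gripper_force: 49.2
```

Request:
{"method": "arm_command", "body": {
  "plan": [0, 0, 0, 0, 0, 0, 0, 0, 0, 0, 0, 0, 0, 0, 0, 0, 0, 0, 0, 0, 0, 0, 0, 0]
}}

```text
clock: 8.1
position: [0.5728, -0.0711, 0.3747]
ee_rot: [180.0, -0.0, 176.8]
contact_force: [-0.3, -0.1, -4.2]
width: 0.0152
gripper_force: 49.4
```

```bash
python3 - <<'E'
from cell import env,cams
from h import *
import pickle
s=cams.capture("side");t=cams.capture("top");pickle.dump((s,t),open('a.pkl','wb'))
a=cv2.resize(s["frame"][150:290,250:390],None,fx=4,fy=4,interpolation=3)
cv2.imwrite('pics/a.png',a); print(proj(s,[[.573,-.072,.118],[.573,-.072,.144]]))
E
```

```text
[[314.49923078 213.8757303 ]
 [314.22132692 204.07361556]]
```

View pics/a.png

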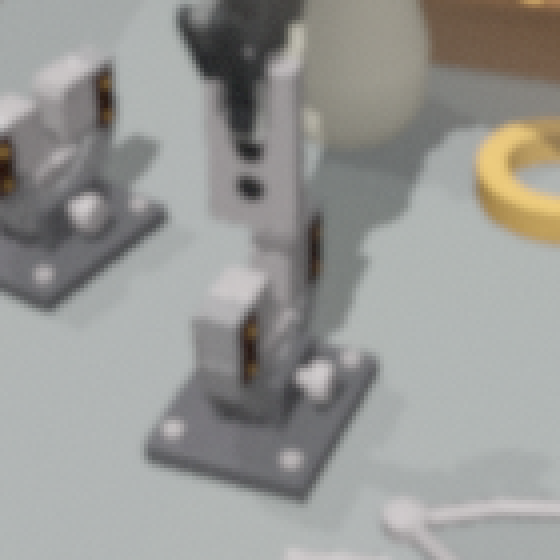

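The picture shows the thin block hanging upright above the near gauge, with its bottom at about (255,215) in the crop and the left jaw top at (235,290). Lowering slowly.

Request:
{"method": "arm_command", "body": {
  "plan": [0, 0, 6, 0, 0, 0, 0, 0, 6, 0, 0, 0, 0, 0, 6, 0, 0, 0, 0, 0, 4, 0, 0, 0, 0, 0, 4, 0, 0, 0, 0, 0, 4, 0, 0, 0, 0, 0, 4, 0, 0, 0, 0, 0, 4, 0, 0, 0, 0, 0, 4, 0, 0, 0]
}}

```text
clock: 9.32
position: [0.5727, -0.0716, 0.3324]
ee_rot: [-180.0, 0.0, 176.8]
contact_force: [0.4, 0.5, -4.7]
width: 0.0151
gripper_force: 49.4
```

Request:
{"method": "arm_command", "body": {
  "plan": [0, 0, 4, 0, 0, 0, 0, 0, 4, 0, 0, 0, 0, 0, 4, 0, 0, 0, 0, 0, 4, 0, 0, 0, 0, 0, 4, 0, 0, 0, 0, 0, 0, 0, 0, 0]
}}

```text
clock: 10.07
position: [0.5726, -0.0716, 0.3123]
ee_rot: [180.0, -0.0, 176.8]
contact_force: [0.2, -0.2, -4.7]
width: 0.0154
gripper_force: 49.4
```

Request:
{"method": "arm_command", "body": {
  "plan": [0, 0, 3, 0, 0, 0, 0, 0, 3, 0, 0, 0, 0, 0, 2, 0, 0, 0, 0, 0, 1, 0, 0, 0, 0, 0, 0, 0, 0, 0]
}}

```text
clock: 10.7
position: [0.5727, -0.0716, 0.3036]
ee_rot: [180.0, -0.0, 176.8]
contact_force: [0.3, 0.5, -5.0]
width: 0.0156
gripper_force: 49.4
```

Request:
{"method": "arm_command", "body": {
  "plan": [0, 0, 1, 0, 0, 0, 0, 0, 1, 0, 0, 0, 0, 0, 0, 0, 0, 0, 0, 0, 0, 0, 0, 0]
}}

```text
clock: 11.2
position: [0.5726, -0.0715, 0.3033]
ee_rot: [-180.0, 0.1, 176.8]
contact_force: [-3.0, 1.6, 9.0]
width: 0.0156
gripper_force: 51.5
```

It's on the stop. Next I'll lift 1.5 mm and test the side shake.

Request:
{"method": "arm_command", "body": {
  "plan": [0, 0, -1.5, 0, 0, 0, 0, 1, 0, 0, 0, 0, 0, 1, 0, 0, 0, 0, 0, 0, 0, 0, 0, 0, 0, 0, 0, 0, 0, 0]
}}

```text
clock: 11.82
position: [0.5729, -0.0697, 0.3033]
ee_rot: [-180.0, 0.0, 176.8]
contact_force: [-0.3, -2.6, 0.1]
width: 0.0153
gripper_force: 50.0
```

Request:
{"method": "arm_command", "body": {
  "plan": [0, 1, 0, 0, 0, 0, 0, 0, 0, 0, 0, 0, 0, 0, 0, 0, 0, 0]
}}

```text
clock: 12.2
position: [0.573, -0.0686, 0.3033]
ee_rot: [-180.0, 0.0, 176.8]
contact_force: [0.7, -2.4, 2.2]
width: 0.0151
gripper_force: 50.0
```

Request:
{"method": "arm_command", "body": {
  "plan": [0, -2, 0, 0, 0, 0, 0, -2, 0, 0, 0, 0, 0, -1, 0, 0, 0, 0, 0, 0, 0, 0, 0, 0, 0, 0, 0, 0, 0, 0]
}}

```text
clock: 12.82
position: [0.5726, -0.0732, 0.3033]
ee_rot: [179.9, 0.0, 176.8]
contact_force: [-0.0, 5.4, 5.2]
width: 0.0155
gripper_force: 50.6
```

Request:
{"method": "arm_command", "body": {
  "plan": [0, -1, 0, 0, 0, 0, 0, 0, 0, 0, 0, 0, 0, 0, 0, 0, 0, 0]
}}

```text
clock: 13.2
position: [0.5725, -0.0741, 0.3033]
ee_rot: [179.9, 0.0, 176.8]
contact_force: [0.7, 5.2, 5.1]
width: 0.0151
gripper_force: 50.7
```

Request:
{"method": "arm_command", "body": {
  "plan": [0, 0, -2, 0, 0, 0, 0, -1, 0, 0, 0, 0, 0, 0, 0, 0, 0, 0, 0, 0, 0, 0, 0, 0]
}}

```text
clock: 13.7
position: [0.5724, -0.0757, 0.3049]
ee_rot: [-180.0, -0.0, 176.8]
contact_force: [-0.2, -0.5, -4.8]
width: 0.0149
gripper_force: 49.4
```

Request:
{"method": "arm_command", "body": {
  "plan": [0, -1, 0, 0, 0, 0, 0, 0, 0, 0, 0, 0, 0, 0, 0, 0, 0, 0]
}}

```text
clock: 14.08
position: [0.5724, -0.0765, 0.3051]
ee_rot: [180.0, -0.0, 176.8]
contact_force: [-0.2, 2.2, -4.7]
width: 0.0154
gripper_force: 49.4
```

Request:
{"method": "arm_command", "body": {
  "plan": [0, 3, 0, 0, 0, 0, 0, 3, 0, 0, 0, 0, 0, 3, 0, 0, 0, 0, 0, 0, 0, 0, 0, 0, 0, 0, 0, 0, 0, 0]
}}

```text
clock: 14.7
position: [0.573, -0.0679, 0.3053]
ee_rot: [-179.9, 0.0, 176.8]
contact_force: [-0.7, -5.2, -5.1]
width: 0.0153
gripper_force: 49.7
```

Request:
{"method": "arm_command", "body": {
  "plan": [0, 1, 0, 0, 0, 0, 0, 0, 0, 0, 0, 0, 0, 0, 0, 0, 0, 0]
}}

```text
clock: 15.08
position: [0.573, -0.0675, 0.3053]
ee_rot: [-179.8, 0.0, 176.7]
contact_force: [-2.0, -8.9, -4.9]
width: 0.0155
gripper_force: 49.8
```

The thin block goes down but has about 8 mm of shake, so the gauge isn't that size. The gap centre is at y ≈ -0.0722. Putting the thin block back.

```bash
python3 -c "
from plan import *
plan((.573,-.072,.375,176.8),[(.635,.152,.375,191.4,12)])
plan((.635,.152,.36,191.4),[(.468,.126,.36,190.3,8)])
plan((.468,.126,.375,190.3),[(.573,-.0722,.375,176.8,12)])"
```

```text
[-4.1,18.9,-0,0,0,-1.2,-4.5,18.8,-0,0,0,-1.2,-4.9,18.7,-0,0,0,-1.2,-5.3,18.6,-0,0,0,-1.2,-5.7,18.5,-0,0,0,-1.2,-6.1,18.4,-0,0,0,-1.2,-6.5,18.3,-0,0,0,-1.2,-6.8,18.1,-0,0,0,-1.2,-7.2,18,-0,0,0,-1.3,-7.6,17.8,-0,0,0,-1.2,-8,17.7,-0,0,0,-1.3,-8.4,17.5,-0,0,0,-1.2]
  -> [635. 152. 375.] 191.4
[21.1,0.9,-0,0,0,0.1,21.1,0.9,-0,0,0,0.1,21.1,0.9,-0,0,0,0.2,21.1,0.8,-0,0,0,0.1,21.1,0.8,-0,0,0,0.2,21.1,0.7,-0,0,0,0.1,21.1,0.6,-0,0,0,0.2,21.2,0.6,-0,0,0,0.1]
  -> [468. 126. 360.] 190.3
[-5.7,-17.8,-0,0,0,1.1,-6,-17.7,-0,0,0,1.1,-6.3,-17.6,-0,0,0,1.1,-6.7,-17.5,-0,0,0,1.1,-7,-17.3,-0,0,0,1.1,-7.3,-17.2,-0,0,0,1.1,-7.7,-17,-0,0,0,1.2,-8,-16.9,-0,0,0,1.1,-8.3,-16.7,-0,0,0,1.2,-8.7,-16.6,-0,0,0,1.1,-9,-16.4,-0,0,0,1.2,-9.4,-16.1,-0,0,0,1.1]
  -> [573.  -72.2 375. ] 176.8
```

Request:
{"method": "arm_command", "body": {
  "plan": [0, -5, 0, 0, 0, 0, 0, 0, -9.5, 0, 0, 0, 0, 0, -15, 0, 0, 0, 0, 0, -15, 0, 0, 0, 0, 0, -15, 0, 0, 0, 0, 0, -15, 0, 0, 0]
}}

```text
clock: 15.82
position: [0.5727, -0.0715, 0.376]
ee_rot: [-180.0, 0.0, 176.8]
contact_force: [0.0, 0.2, -4.4]
width: 0.0158
gripper_force: 49.6
```

Request:
{"method": "arm_command", "body": {
  "plan": [-4.1, 18.9, 0, 0, 0, -1.2, -4.5, 18.8, 0, 0, 0, -1.2, -4.9, 18.7, 0, 0, 0, -1.2, -5.3, 18.6, 0, 0, 0, -1.2, -5.7, 18.5, 0, 0, 0, -1.2, -6.1, 18.4, 0, 0, 0, -1.2, -6.5, 18.3, 0, 0, 0, -1.2, -6.8, 18.1, 0, 0, 0, -1.2, -7.2, 18, 0, 0, 0, -1.3, -7.6, 17.8, 0, 0, 0, -1.2, -8, 17.7, 0, 0, 0, -1.3, -8.4, 17.5, 0, 0, 0, -1.2]
}}

```text
clock: 17.32
position: [0.6351, 0.1537, 0.3747]
ee_rot: [180.0, -0.0, -168.5]
contact_force: [0.2, -0.2, -4.5]
width: 0.0152
gripper_force: 49.9
```

Request:
{"method": "arm_command", "body": {
  "plan": [0, 0, 0, 0, 0, 0, 0, 0, 0, 0, 0, 0, 0, 0, 22, 0, 0, 0, 0, 0, 22, 0, 0, 0, 0, 0, 22, 0, 0, 0, 0, 0, 22, 0, 0, 0, 0, 0, 22, 0, 0, 0, 0, 0, 16, 0, 0, 0, 0, 0, 8, 0, 0, 0, 0, 0, 4, 0, 0, 0, 0, 0, 0, 0, 0, 0, 0, 0, 0, 0, 0, 0]
}}

```text
clock: 18.82
position: [0.6349, 0.1525, 0.2373]
ee_rot: [-180.0, 0.1, -168.6]
contact_force: [-0.6, -0.1, -4.0]
width: 0.0154
gripper_force: 50.0
```

Request:
{"method": "arm_command", "body": {
  "plan": [0, 0, 2, 0, 0, 0, 0, 0, 1, 0, 0, 0, 0, 0, 0, 0, 0, 0, 0, 0, 0, 0, 0, 0]
}}

```text
clock: 19.32
position: [0.6347, 0.1524, 0.2337]
ee_rot: [180.0, 0.0, -168.6]
contact_force: [0.7, -0.4, -4.6]
width: 0.0158
gripper_force: 50.0
```

Request:
{"method": "arm_command", "body": {
  "plan": [0, 0, 0.7, 0, 0, 0, 0, 0, 0, 0, 0, 0, 0, 0, 0, 0, 0, 0]
}}

```text
clock: 19.7
position: [0.6347, 0.1524, 0.2334]
ee_rot: [-180.0, 0.0, -168.6]
contact_force: [-1.6, -0.1, 1.4]
width: 0.0156
gripper_force: 50.6
```

Request:
{"method": "arm_command", "body": {
  "plan": [0, 0, 0, 0, 0, 0, 0, 0, 0, 0, 0, 0, 0, 0, 0, 0, 0, 0, 0, 0, 0, 0, 0, 0, 0, 0, -16.7, 0, 0, 0, 0, 0, -22, 0, 0, 0, 0, 0, -22, 0, 0, 0, 0, 0, -22, 0, 0, 0, 0, 0, -22, 0, 0, 0, 0, 0, -22, 0, 0, 0],
  "jaw": 50
}}

```text
clock: 20.95
position: [0.6345, 0.1524, 0.3619]
ee_rot: [-180.0, 0.1, -168.6]
contact_force: [1.0, 0.4, 0.2]
width: 0.0498
gripper_force: 0.0
```

Request:
{"method": "arm_command", "body": {
  "plan": [21.1, 0.9, 0, 0, 0, 0.1, 21.1, 0.9, 0, 0, 0, 0.1, 21.1, 0.9, 0, 0, 0, 0.2, 21.1, 0.8, 0, 0, 0, 0.1, 21.1, 0.8, 0, 0, 0, 0.2, 21.1, 0.7, 0, 0, 0, 0.1, 21.1, 0.6, 0, 0, 0, 0.2, 21.2, 0.6, 0, 0, 0, 0.1, 0, 0, 0, 0, 0, 0, 0, 0, 0, 0, 0, 0]
}}

```text
clock: 22.2
position: [0.4682, 0.1266, 0.3605]
ee_rot: [-180.0, 0.1, -169.7]
contact_force: [-0.1, 0.4, 0.8]
width: 0.0504
gripper_force: 0.0
```

```bash
python3 - <<'E'
from cell import env,cams
from h import *
s=cams.capture("side")
a=cv2.resize(s["frame"][200:410,200:400],None,fx=2.8,fy=2.8,interpolation=3)
cv2.imwrite('pics/b.png',a)
E
```

```text
(no output)
```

View pics/b.png

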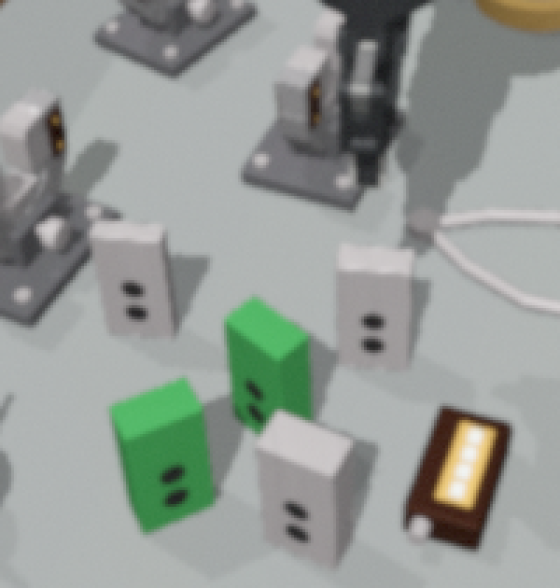

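The thin block stands upright again at crop (135,285), and the gripper is above the middle block at (375,310). Now gripping the middle block.

Request:
{"method": "arm_command", "body": {
  "plan": [0, 0, 16, 0, 0, 0, 0, 0, 16, 0, 0, 0, 0, 0, 16, 0, 0, 0, 0, 0, 16, 0, 0, 0, 0, 0, 16, 0, 0, 0, 0, 0, 16, 0, 0, 0, 0, 0, 16, 0, 0, 0, 0, 0, 15, 0, 0, 0, 0, 0, 0, 0, 0, 0, 0, 0, 0, 0, 0, 0]
}}

```text
clock: 23.5
position: [0.4683, 0.1266, 0.2331]
ee_rot: [180.0, 0.0, -169.7]
contact_force: [0.4, -0.1, -1.2]
width: 0.0502
gripper_force: 0.0
```

Request:
{"method": "arm_command", "body": {
  "plan": [0, 0, 0, 0, 0, 0, 0, 0, 0, 0, 0, 0, 0, 0, 0, 0, 0, 0, 0, 0, 0, 0, 0, 0, 0, 0, 0, 0, 0, 0],
  "jaw": 0
}}

```text
clock: 24.12
position: [0.4679, 0.1266, 0.2333]
ee_rot: [-180.0, 0.1, -169.7]
contact_force: [-0.3, -0.7, 6.1]
width: 0.0213
gripper_force: 50.2
```

Request:
{"method": "arm_command", "body": {
  "plan": [0, 0, -23.7, 0, 0, 0, 0, 0, -23.7, 0, 0, 0, 0, 0, -23.7, 0, 0, 0, 0, 0, -23.7, 0, 0, 0, 0, 0, -23.6, 0, 0, 0, 0, 0, -23.6, 0, 0, 0]
}}

```text
clock: 24.88
position: [0.4673, 0.1265, 0.3746]
ee_rot: [180.0, -0.1, -169.7]
contact_force: [-0.4, 0.2, -5.8]
width: 0.0214
gripper_force: 49.8
```

Request:
{"method": "arm_command", "body": {
  "plan": [-5.7, -17.8, 0, 0, 0, 1.1, -6, -17.7, 0, 0, 0, 1.1, -6.3, -17.6, 0, 0, 0, 1.1, -6.7, -17.5, 0, 0, 0, 1.1, -7, -17.3, 0, 0, 0, 1.1, -7.3, -17.2, 0, 0, 0, 1.1, -7.7, -17, 0, 0, 0, 1.2, -8, -16.9, 0, 0, 0, 1.1, -8.3, -16.7, 0, 0, 0, 1.2, -8.7, -16.6, 0, 0, 0, 1.1, -9, -16.4, 0, 0, 0, 1.2, -9.4, -16.1, 0, 0, 0, 1.1]
}}

```text
clock: 26.38
position: [0.5733, -0.0728, 0.3746]
ee_rot: [180.0, -0.0, 176.7]
contact_force: [0.9, -0.1, -6.0]
width: 0.0213
gripper_force: 50.0
```

Request:
{"method": "arm_command", "body": {
  "plan": [0, 0, 0, 0, 0, 0, 0, 0, 0, 0, 0, 0, 0, 0, 0, 0, 0, 0, 0, 0, 0, 0, 0, 0]
}}

```text
clock: 26.88
position: [0.5725, -0.0712, 0.3748]
ee_rot: [180.0, 0.0, 176.8]
contact_force: [0.1, 0.7, -5.9]
width: 0.0217
gripper_force: 50.0
```

Request:
{"method": "arm_command", "body": {
  "plan": [0, -0.7, 6, 0, 0, 0, 0, 0, 6, 0, 0, 0, 0, 0, 6, 0, 0, 0, 0, 0, 4, 0, 0, 0, 0, 0, 4, 0, 0, 0, 0, 0, 4, 0, 0, 0, 0, 0, 3, 0, 0, 0, 0, 0, 0, 0, 0, 0]
}}

```text
clock: 27.88
position: [0.5726, -0.0724, 0.3415]
ee_rot: [180.0, -0.0, 176.8]
contact_force: [-0.3, 0.2, -5.3]
width: 0.0216
gripper_force: 50.1
```

Request:
{"method": "arm_command", "body": {
  "plan": [0, 0, 3, 0, 0, 0, 0, 0, 3, 0, 0, 0, 0, 0, 3, 0, 0, 0, 0, 0, 0, 0, 0, 0, 0, 0, 0, 0, 0, 0]
}}

```text
clock: 28.5
position: [0.5727, -0.0724, 0.3327]
ee_rot: [-180.0, 0.0, 176.8]
contact_force: [0.5, -0.4, -7.4]
width: 0.0215
gripper_force: 50.1
```

Underside at 0.100, past the lead-ins with no contact force. Continuing down.

Request:
{"method": "arm_command", "body": {
  "plan": [0, 0, 4, 0, 0, 0, 0, 0, 4, 0, 0, 0, 0, 0, 4, 0, 0, 0, 0, 0, 4, 0, 0, 0, 0, 0, 4, 0, 0, 0, 0, 0, 4, 0, 0, 0, 0, 0, 2, 0, 0, 0, 0, 0, 1.5, 0, 0, 0, 0, 0, 0, 0, 0, 0]
}}

```text
clock: 29.62
position: [0.5727, -0.0723, 0.3051]
ee_rot: [180.0, -0.0, 176.8]
contact_force: [-0.9, -0.0, -5.8]
width: 0.0218
gripper_force: 50.1
```

Request:
{"method": "arm_command", "body": {
  "plan": [0, 0, 1, 0, 0, 0, 0, 0, 1, 0, 0, 0, 0, 0, 0, 0, 0, 0, 0, 0, 0, 0, 0, 0]
}}

```text
clock: 30.12
position: [0.5727, -0.0724, 0.3034]
ee_rot: [-180.0, 0.0, 176.8]
contact_force: [0.9, -0.3, -2.9]
width: 0.0214
gripper_force: 50.2
```

Request:
{"method": "arm_command", "body": {
  "plan": [0, 0, -1.5, 0, 0, 0, 0, 1, 0, 0, 0, 0, 0, 0.5, 0, 0, 0, 0, 0, 0, 0, 0, 0, 0, 0, 0, 0, 0, 0, 0]
}}

```text
clock: 30.75
position: [0.5727, -0.0712, 0.3047]
ee_rot: [-179.9, -0.0, 176.8]
contact_force: [-1.2, -5.2, -4.6]
width: 0.0217
gripper_force: 50.1
```

Request:
{"method": "arm_command", "body": {
  "plan": [0, -1.5, 0, 0, 0, 0, 0, -1.5, 0, 0, 0, 0, 0, 0, 0, 0, 0, 0, 0, 0, 0, 0, 0, 0]
}}

```text
clock: 31.25
position: [0.5726, -0.0736, 0.3046]
ee_rot: [180.0, -0.0, 176.8]
contact_force: [0.2, 1.5, -7.1]
width: 0.0212
gripper_force: 50.0
```

Both jaws touch within about ±1 mm, so the middle block is the fit. Now centring it, setting it down and letting go.

Request:
{"method": "arm_command", "body": {
  "plan": [0, 1.4, 0, 0, 0, 0, 0, 0, 1, 0, 0, 0, 0, 0, 0.8, 0, 0, 0, 0, 0, 0, 0, 0, 0, 0, 0, 0, 0, 0, 0]
}}

```text
clock: 31.88
position: [0.5726, -0.0725, 0.3034]
ee_rot: [-180.0, 0.0, 176.8]
contact_force: [-2.2, 0.6, 2.7]
width: 0.0216
gripper_force: 51.0
```

Request:
{"method": "arm_command", "body": {
  "plan": [0, 0, 0, 0, 0, 0, 0, 0, 0, 0, 0, 0, 0, 0, 0, 0, 0, 0, 0, 0, 0, 0, 0, 0, 0, 0, 0, 0, 0, 0],
  "jaw": 45
}}

```text
clock: 32.5
position: [0.5727, -0.0725, 0.3028]
ee_rot: [180.0, 0.0, 176.8]
contact_force: [0.1, -0.1, -0.7]
width: 0.0449
gripper_force: 0.0
```

Request:
{"method": "arm_command", "body": {
  "plan": [0, 0, -8, 0, 0, 0, 0, 0, -15, 0, 0, 0, 0, 0, -20, 0, 0, 0, 0, 0, -20, 0, 0, 0, 0, 0, -20, 0, 0, 0, 0, 0, -15, 0, 0, 0, 0, 0, 0, 0, 0, 0]
}}

```text
clock: 33.38
position: [0.5727, -0.0725, 0.4023]
ee_rot: [-180.0, 0.1, 176.8]
contact_force: [-0.1, -0.3, -0.4]
width: 0.0452
gripper_force: 0.0
```

Request:
{"method": "arm_command", "body": {
  "plan": [25, 0, 0, 0, 0, 0, 30, 0, 0, 0, 0, 0, 30, 0, 0, 0, 0, 0, 30, 0, 0, 0, 0, 0, 20, 0, 0, 0, 0, 0, 0, 0, 0, 0, 0, 0]
}}

```text
clock: 34.12
position: [0.4369, -0.0647, 0.4008]
ee_rot: [180.0, -0.0, 176.8]
contact_force: [0.7, -1.0, 0.2]
width: 0.045
gripper_force: 0.0
```

```bash
python3 - <<'E'
from cell import env,cams
from h import *
s=cams.capture("side");t=cams.capture("top")
a=cv2.resize(s["frame"][180:410,200:400],None,fx=2.6,fy=2.6,interpolation=3)
b=cv2.resize(t["frame"][190:250,300:400],None,fx=2.7,fy=2.7,interpolation=3)
o=np.zeros((600,800,3),np.uint8);o[:a.shape[0],:a.shape[1]]=a;o[:b.shape[0],525:525+b.shape[1]]=b[:,:275]
cv2.imwrite('pics/c.png',o)
E
```

```text
(no output)
```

View pics/c.png

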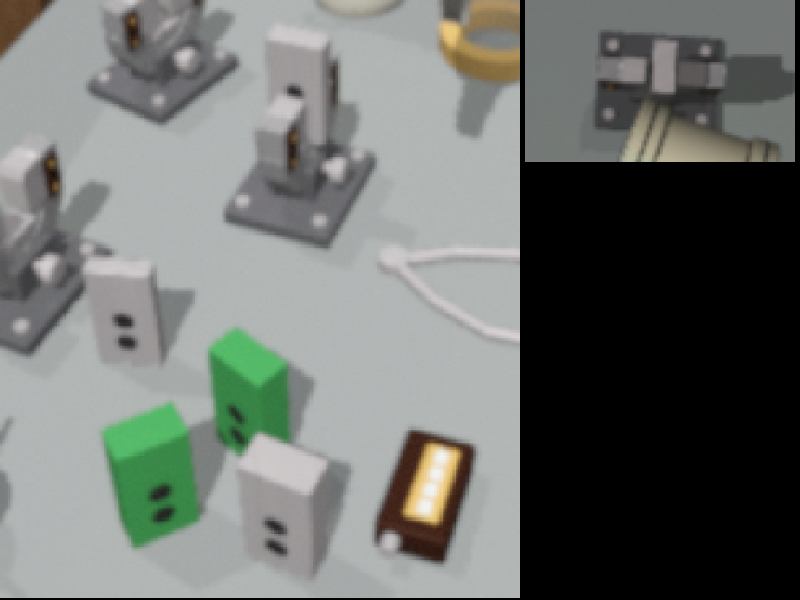

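The middle block stands upright in the gap at crop (300,90). The thin block at (123,315) and the thick block at (283,505) stand upright on the shelf, and the gripper is clear of everything.

```bash
python3 -c "
from cell import env
print(env.finish_job())"
```

```text
the job is handed in; nothing more can be done
None
```

The gauge is the 22 mm size: the thin block went in first and had about 8 mm of shake, then the middle block went down to the stop with about 2 mm, so I left it let go in the middle of the gap, with the thin and thick blocks upright on the shelf, and handed the job in.

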